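# Release the transport screw of the mint kitchen scale

## Task

The mint-green kitchen scale is still locked for transport. Pull its orange wing screw straight up against the spring, turn it a quarter turn anticlockwise (seen from above) as far as it goes so that its thread holds it up, and let go. Leave the white scale's screw locked as it is.

Things in the scene. Friction and masses are not known exactly. Their poses are not given: they have to be found in the camera images.
- mint_grip (a point): Grip point of the mint-green scale's upright screw: a steel collar (32 mm across, 8 mm high) on the deck, on it an orange wing 40 mm long, 14 mm thick, 34 mm high. The point is on the screw's axis, 30 mm above the deck, 12 mm below the wing's top, 22 mm above the collar. Axes move with the screw: z up, x along the wing's length, y across its thickness (fingers close along y).
- mint_lift (a joint): How far the mint scale's screw is pulled up, m: 0 down (locked, at the start), 0.016 upper stop. A spring pulls it down with 6 N at 0, 9 N at the top. Below 0.008 a hidden pin keeps it from turning: pull it up about 0.012, then turn. Once turned over 0.4 rad and let go, it sinks onto the thread and stays at about 0.008.
- mint_turn (a joint): Turn of the mint scale's screw, rad, anticlockwise from above: 0 at the start, when the wing runs from the robot's side of the scale to its far side; stop at 1.5 (a quarter turn). Turns easily when lifted and stays where it is left.
- white_grip (a point): The same point on the identical screw of the white scale, on either side of the mint one; must stay down. Each scale is a fixed box 260 mm long (away from the robot) x 200 mm, its deck 55 mm above the table, the screw mid-width on the robot's half, a steel weighing plate on the far half, 79 mm above the table, its edge 71 mm from the screw's axis.

How it is judged:
By the outcome, as a careful person would: the job done as asked, in the order asked, and still so for the second after the job is handed in, with the robot touching nothing.
It also fails if it takes over 32 s, if anything falls off the work surface, if the arm or the gripper's body presses on something with over 40 N, if the wrist force passes 120 N, or if a joint passes its speed limit or range.

## Robot

A 6-joint arm with a two-finger parallel gripper is mounted at the origin on the work surface. World frame = base frame: x ahead of the robot, y to its left, z up, the work surface at z = 0. Lengths are in m, angles in rad, forces in N, time in s.
With the tool pointing down it reaches from about 0.35 to 0.875 m from the base axis. Payload 4.2 kg.
Tool frame: the origin (TCP) lies where the fingers leave the gripper's body, on its centre line; the fingertips stand 73 mm ahead of it and the grasp point (between the pads) lies 54 mm ahead of it (tips_ahead is the distance from the TCP to the fingertips, in m); z points along the fingers, y is the line along which they close (so a half turn about z gives the same grasp; the last joint's range is limited). The gripper opens to 85 mm and grips with 20 to 120 N. Pads are 22 mm wide; open, the fingers measure 114 mm over their backs; the gripper's body (76 mm by 85 mm) begins 54 mm behind the grasp point. The pads swing forward as they close: fully open they stand 13 mm farther back than shut.
Start: joints at [0.259, 0.385, 0.008, 0, -1.194, -0.259], TCP at [0.625, 0, 0.304] pointing down, gripper open.
Joint ranges: [-3.14, 3.14], [-1.21, 2.06], [-1.07, 1.41], [-3.16, 2.05], [-2.99, -0.16], [-3.1, 3.1]. Speed limits (rad/s): [2.79, 2.79, 3.14, 3.14, 3.14, 3.14].

## Interface

Orientations are given as a unit quaternion [x, y, z, w].
In Python, from station import * gives the robot as it stands.
- The arm moves only by the tool step_arm, never from a script. Its argument "deltas" is a list of rows, each a list of 6 numbers: the shift along the tool's x, y, z as a fraction of full scale, then the turn, a rotation vector about the tool's x, y, z as a fraction of full scale. In form: [[tx, ty, tz, ax, ay, az], ...]. A call has 1 to 12 rows; each row shifts and turns the commanded pose from where the row before left it, along the tool's axes as they then stand; what a row does not reach is not made up. Full scale, the value 1, is 0.4 m for a shift and 120 degrees for a turn. A row lasts 1/10 s, in which the tool goes at most 50 mm and 8.59 degrees, less where a joint would pass 70% of its speed; a pose out of reach is approached as far as the arm can. A call with a number of a shift or a turn outside -1 to 1 is refused whole. A call with a gripper value outside its range is refused whole. "gripper" is the finger opening in mm, from 0 to 85.4, set as the call begins (left out, the last holds). The fingers move at their own pace and stop on an object; "newtons" is the grip in N (left out, the last holds). Time passes only in rows, so rows that do not move let the fingers close. It gives the time, the measured TCP pose, the force, the opening and the grip force at its end, in the units of the state.
- read_state(): the state, without advancing time (a new reading comes with each control period).
- capture(name): name is "scene" or "side" or "wrist"; returns (picture, depth): 384x512x3 uint8, blue, green, red; 384x512 float32, m along the optical axis (not along the pixel's ray), 0 where there is no reading.
- camera_params(name): a dict with "K" (3x3 intrinsics, pixels), "cam_to_world" (4x4, takes a point from camera to world coordinates); the wrist camera has in their place "tool_from_camera" (4x4, takes a point from camera to tool coordinates, whose origin is the TCP and whose axes are the flange's). Camera axes: x right, y down, z forward; pixel columns grow to the right and rows downward; lengths in m; the calibration is good to about 2 mm. A picture is of the moment at which its call begins: read the wrist's pose just before it. camera_params takes no time and is no camera call.
- job_done(): hands the job in; it is judged then, once.
The state is a dict: "time": time; "q": joint angles; "qvel": joint speeds; "effort": joint torques, N m; "ee_pos": TCP position; "tcp_rot": TCP orientation; "wrist_force": force on the tool from outside, world axes, zero at the start; "ft_torque": the same for the moment, N m; "width": finger opening in m; "gripper_force": force on a finger pad.
Only numpy, scipy, OpenCV 4.12 (cv2) and the standard library are available. Lean on these libraries where they do the work, as an engineer would, in place of code of your own. Each camera call takes 0.05 s, during which the arm holds its last target. There are 200 camera calls.

## Working session

There is one attempt and no reset: what is moved stays moved. The work goes in short steps, Python scripts to look and compute and a tool call to move; the robot and the scene stay as the last step left them, time stands still between calls to the robot, and variables do not carry over. Pictures are saved under pics/ and viewed, at most 10 in all, crops included, and the job is handed in when it is done.

Besides the shell and the picture viewer there is one more tool, called after "Request:" as a command line: name --pt "numbers of a row" for each row, then --argument value for the rest. step_arm: Moves the arm, as the interface text tells. Shift numbers are shares of 0.4 m and turn numbers shares of 120 degrees, none past 1 either way. Its arguments: {"type":"object","properties":{"deltas":{"type":"array"},"gripper":{"type":"number"},"newtons":{"type":"number"}},"required":["deltas"]}

```bash
mkdir -p pics; cat > h.py <<'E'
from station import *
import numpy as np, cv2
from scipy.spatial.transform import Rotation as R
def T():
    s=read_state(); M=np.eye(4); M[:3,:3]=R.from_quat(s['tcp_rot']).as_matrix(); M[:3,3]=s['ee_pos']; return M
def grab(n):
    p=camera_params(n); M=T()@np.array(p['tool_from_camera']) if n=='wrist' else np.array(p['cam_to_world'])
    im,d=capture(n); return im,d,np.array(p['K']),M
def pts(uv,d,K,M):
    z=d[uv[:,1],uv[:,0]]; ok=z>0; uv=uv[ok]; z=z[ok]
    c=np.c_[(uv[:,0]-K[0,2])/K[0,0]*z,(uv[:,1]-K[1,2])/K[1,1]*z,z]
    return c@M[:3,:3].T+M[:3,3]
def ray(uv,K,M,h):
    r=M[:3,:3]@np.linalg.inv(K)@np.array([uv[0],uv[1],1.]); o=M[:3,3]; return o+r*(h-o[2])/r[2]
E
python3 - <<'E'
from h import *
s=read_state(); print(s['tcp_rot'],s['time'])
a=[]
for n in ('scene','wrist'):
    im,d,K,M=grab(n); a.append(im); np.savez(n+'.npz',im=im,d=d,K=K,M=M)
    hsv=cv2.cvtColor(im,cv2.COLOR_BGR2HSV)
    m=cv2.inRange(hsv,(5,150,110),(20,255,255))
    k,l,st,ce=cv2.connectedComponentsWithStats(m)
    for i in range(1,k):
        if st[i,4]<30: continue
        uv=np.argwhere(l==i)[:,::-1]; P=pts(uv,d,K,M)
        print(n,st[i],P.min(0).round(3),P.max(0).round(3),np.median(P,0).round(3))
cv2.imwrite('pics/a.png',cv2.resize(np.vstack(a),None,fx=.78,fy=.78))
E
```

```text
[-0.7070396   0.7071731   0.00074367 -0.00080568] 0.0
scene [153 172  10  22  97] [ 0.384 -0.346 -0.002] [ 0.566 -0.23   0.099] [ 0.561 -0.238  0.087]
scene [486 204  16   9  80] [0.242 0.468 0.002] [0.269 0.503 0.016] [0.252 0.483 0.009]
scene [465 215  28  25 112] [ 0.288  0.413 -0.001] [0.418 0.479 0.021] [0.362 0.445 0.018]
scene [373 221  12  26 190] [ 0.392  0.228 -0.002] [0.576 0.249 0.099] [0.565 0.235 0.094]
scene [ 162  332   62   52 2269] [ 0.813 -0.049 -0.002] [0.929 0.055 0.038] [0.875 0.001 0.017]
scene [487 336  25  12  59] [0.667 0.436 0.01 ] [0.679 0.473 0.015] [0.673 0.457 0.012]
scene [487 353  25  15 119] [0.703 0.433 0.01 ] [0.72  0.468 0.015] [0.714 0.45  0.012]
scene [487 363  25  12  84] [0.722 0.432 0.01 ] [0.734 0.466 0.015] [0.727 0.448 0.012]
scene [486 375  18   9  76] [0.747 0.428 0.011] [0.761 0.453 0.014] [0.754 0.436 0.012]
wrist [   0  135   59   77 2628] [ 0.839 -0.032 -0.   ] [0.916 0.069 0.038] [0.888 0.008 0.012]
```

View pics/a.png

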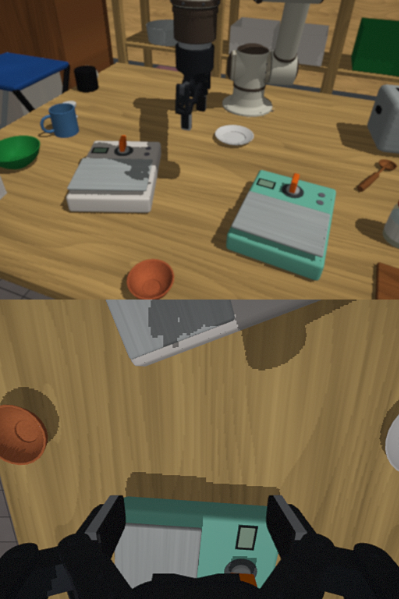

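The scene view shows the mint scale's orange wing at full-image pixel (379, 234), about (0.565, 0.235). The white one is at (158, 183), about y = -0.238. Next I'll get the mint deck's yaw.

```bash
python3 - <<'E'
from h import *
print(camera_params('wrist'))
print({k:v for k,v in read_state().items() if k not in('q','qvel','effort')})
z=np.load('scene.npz'); im,d,K,M=[z[k] for k in('im','d','K','M')]
hsv=cv2.cvtColor(im,cv2.COLOR_BGR2HSV)
m=cv2.inRange(hsv,(70,60,60),(95,255,255))
P=pts(np.argwhere(m)[:,::-1],d,K,M)
P=P[(abs(P[:,2]-.055)<.006)&(P[:,1]>0.05)]
print(len(P),P.min(0),P.max(0)); print(cv2.minAreaRect((P[:,:2]*1000).astype(np.float32)))
for (u,v) in [(158,183),(379,234)]: print(ray((u,v),K,M,.085))
E
```

```text
{'K': array([[314.78061146,   0.        , 250.69153992],
       [  0.        , 314.78061146, 191.57412695],
       [  0.        ,   0.        ,   1.        ]]), 'tool_from_camera': array([[ 4.05392163e-04, -9.50099282e-01, -3.11947416e-01,
         7.95973890e-02],
       [ 9.99999918e-01,  3.92873257e-04,  1.02977389e-04,
        -9.57027097e-04],
       [ 2.47170537e-05, -3.11947432e-01,  9.50099363e-01,
        -7.02746642e-02],
       [ 0.00000000e+00,  0.00000000e+00,  0.00000000e+00,
         1.00000000e+00]])}
{'time': 0.1, 'ee_pos': array([6.24628718e-01, 1.59068213e-05, 3.02947597e-01]), 'tcp_rot': array([-7.07053060e-01,  7.07159837e-01,  6.41323965e-04, -7.24072614e-04]), 'wrist_force': array([ 0.22387874, -0.28923271,  0.40288288]), 'ft_torque': array([-0.01074561,  0.02137685,  0.02744899]), 'gripper_force': 0.0, 'width': 0.08542919168865158}
4315 [0.49266635 0.12133294 0.04901161] [0.76146858 0.33536703 0.05862656]
((627.9160766601562, 229.06884765625), (196.9521942138672, 258.868408203125), 85.5499267578125)
[ 0.55043342 -0.2356838   0.085     ]
[0.55711441 0.23812991 0.085     ]
```

Request:
step_arm --pt "-0.0975 0.026 0.033 0 0 0" --pt "-0.0975 0.026 0.033 0 0 0" --pt "-0.0975 0.026 0.033 0 0 0" --pt "-0.0975 0.026 0.033 0 0 0" --pt "-0.0975 0.026 0.033 0 0 0" --pt "-0.0975 0.026 0.033 0 0 0"

```text
time: 0.7
ee_pos: [0.5617, 0.2354, 0.2238]
tcp_rot: [-0.707, 0.707, 0.0, -0.0]
wrist_force: [1.1, 0.9, -0.2]
width: 0.0853
gripper_force: 0.0
```

Request:
step_arm --pt "0 0 0 0 0 0.0656" --pt "0 0 0 0 0 0.0656" --pt "0 0 0 0 0 0.0656" --pt "0 0 0 0 0 0.0656" --pt "0 0 0 0 0 0.0656" --pt "0 0 0 0 0 0.0656" --pt "0 0 0 0 0 0.0656" --pt "0 0 0 0 0 0.0656" --pt "0 0 0 0 0 0.0656" --pt "0 0 0 0 0 0.0656" --pt "0 0 0 0 0 0.0656" --pt "0 0 0 0 0 0.0656"

```text
time: 1.9
ee_pos: [0.5623, 0.2339, 0.2241]
tcp_rot: [0.042, 0.999, -0.0, -0.001]
wrist_force: [0.6, 0.1, 0.5]
width: 0.0858
gripper_force: 0.0
```

Request:
step_arm --pt "0 0 0 0 0 0" --pt "0 0 0 0 0 0"

```text
time: 2.1
ee_pos: [0.5624, 0.2339, 0.2243]
tcp_rot: [0.038, 0.999, -0.0, -0.0]
wrist_force: [0.4, -0.6, 0.7]
width: 0.085
gripper_force: 0.0
```

```bash
python3 - <<'E'
from h import *
im,d,K,M=grab('wrist'); t=T(); print(t.round(4))
hsv=cv2.cvtColor(im,cv2.COLOR_BGR2HSV)
m=cv2.inRange(hsv,(4,140,90),(22,255,255))
k,l,st,ce=cv2.connectedComponentsWithStats(m)
for i in range(1,k):
    if st[i,4]<100: continue
    uv=np.argwhere(l==i)[:,::-1]; P=pts(uv,d,K,M); Q=P[P[:,2]>.092]
    print(st[i],len(Q),P[:,2].max())
    if len(Q)<20: continue
    for W in (Q,):
        r=cv2.minAreaRect((W[:,:2]*1000).astype(np.float32)); print(r,np.median(W[:,2]),W.mean(0))
        c=np.array([*np.array(r[0])/1000,.085,1]); print('in tool',(np.linalg.inv(t)@c).round(4))
m=cv2.inRange(hsv,(70,60,40),(95,255,255))
cv2.imwrite('pics/b.png',im)
E
```

```text
[[-9.971e-01  7.550e-02 -5.000e-04  5.625e-01]
 [ 7.550e-02  9.971e-01 -3.000e-04  2.340e-01]
 [ 5.000e-04 -3.000e-04 -1.000e+00  2.244e-01]
 [ 0.000e+00  0.000e+00  0.000e+00  1.000e+00]]
[ 241  159   21   65 1268] 1120 0.09915111137306143
((551.73291015625, 235.30442810058594), (13.279553413391113, 38.96675491333008), 85.26529693603516) 0.09691218581245076 [0.55050965 0.23527844 0.09677594]
in tool [1.070e-02 6.000e-04 1.394e-01 1.000e+00]
[ 441  261   71   81 3695] 0 0.014509011834989427
```

View pics/b.png

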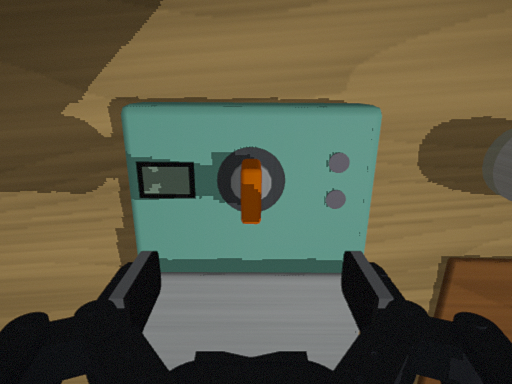

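The wrist view shows the orange wing at about (251, 190) over the grey collar. Its top measures 39 x 13 mm at z = 0.097, which matches the given sizes. The centre is (0.5517, 0.2353), and the tool yaw is aligned within 0.5°. Now I'll go down and grip.

Request:
step_arm --pt "0.027 0.0015 0 0 0 0.003" --pt "0 0 0.052 0 0 0" --pt "0 0 0.052 0 0 0" --pt "0 0 0.04 0 0 0" --pt "0 0 0.032 0 0 0" --pt "0 0 0.032 0 0 0" --pt "0 0 0 0 0 0" --pt "0 0 0 0 0 0" --gripper 50 --newtons 60

```text
time: 2.95
ee_pos: [0.552, 0.2356, 0.1417]
tcp_rot: [0.042, 0.999, -0.0, 0.0]
wrist_force: [-0.5, -0.9, -0.0]
width: 0.0501
gripper_force: 0.0
```

```bash
python3 - <<'E'
from h import *
t=T(); print(t.round(4)); print((np.linalg.inv(t)@[.5517,.2353,.085,1]).round(4))
im,d,K,M=grab('wrist'); a,*_=grab('side')
cv2.imwrite('pics/c.png',cv2.resize(np.hstack([im,a]),None,fx=.78,fy=.78))
E
```

```text
[[-9.965e-01  8.370e-02  3.000e-04  5.520e-01]
 [ 8.370e-02  9.965e-01 -1.000e-04  2.356e-01]
 [-3.000e-04 -1.000e-04 -1.000e+00  1.417e-01]
 [ 0.000e+00  0.000e+00  0.000e+00  1.000e+00]]
[ 3.00e-04 -3.00e-04  5.67e-02  1.00e+00]
```

View pics/c.png

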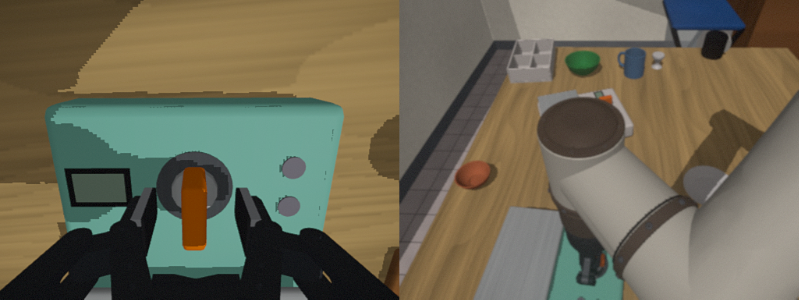

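The wing at about (195, 210) in the left half stands centred between the two finger pads, at (145, 210) and (245, 210). I'll close on it.

Request:
step_arm --pt "0 0 0 0 0 0" --pt "0 0 0 0 0 0" --pt "0 0 0 0 0 0" --pt "0 0 0 0 0 0" --pt "0 0 0 0 0 0" --pt "0 0 0 0 0 0" --pt "0 0 0 0 0 0" --gripper 5 --newtons 60

```text
time: 3.75
ee_pos: [0.552, 0.235, 0.1422]
tcp_rot: [0.042, 0.999, -0.0, 0.0]
wrist_force: [-0.7, -3.3, 5.4]
width: 0.0128
gripper_force: 61.0
```

Request:
step_arm --pt "0 0 -0.008 0 0 0" --pt "0 0 -0.008 0 0 0" --pt "0 0 -0.008 0 0 0" --pt "0 0 -0.008 0 0 0" --pt "0 0 0 0 0 0" --pt "0 0 0 0 0 0"

```text
time: 4.35
ee_pos: [0.5519, 0.235, 0.1522]
tcp_rot: [0.042, 0.999, -0.0, -0.0]
wrist_force: [5.0, -2.5, -9.0]
width: 0.0131
gripper_force: 59.1
```

Request:
step_arm --pt "0 0 -0.005 0 0 0" --pt "0 0 0 0 0 0" --pt "0 0 0 0 0 -0.05" --pt "0 0 0 0 0 -0.05" --pt "0 0 0 0 0 -0.05" --pt "0 0 0 0 0 -0.05" --pt "0 0 0 0 0 0"

```text
time: 5.05
ee_pos: [0.5519, 0.2351, 0.1539]
tcp_rot: [-0.167, 0.986, -0.0, -0.001]
wrist_force: [5.4, -3.6, -10.4]
width: 0.013
gripper_force: 58.9
```

```bash
python3 - <<'E'
from h import *
s=read_state(); print(s['ee_pos'],s['wrist_force'],s['ft_torque'],R.from_quat(s['tcp_rot']).as_matrix()[:,1].round(3),s['q'].round(2))
im,d,K,M=grab('wrist'); b,*_=grab('scene')
cv2.imwrite('pics/d.png',np.hstack([cv2.resize(im,(400,300)),cv2.resize(b[180:300,290:450],(400,300))]))
E
```

```text
[0.5518713  0.23506141 0.15394917] [  5.43429319  -3.5926893  -10.37076255] [-0.6355624  -1.47837206 -0.01059588] [-0.329  0.944 -0.   ] [ 0.67  0.49 -0.24 -0.   -0.84 -1.91]
```

View pics/d.png

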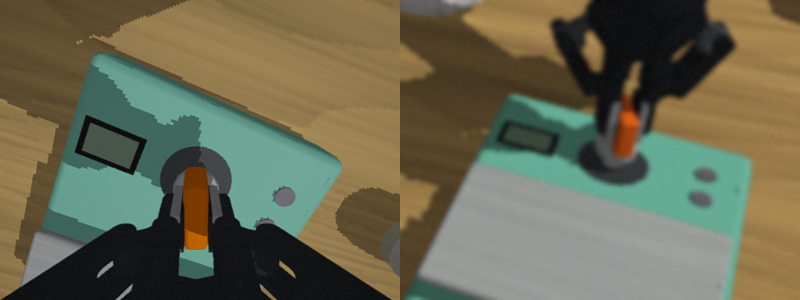

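The wing at (197, 205) in the left half turns with the fingers, about 24° relative to the deck, and the torque is near zero. I'll carry on to the stop.

Request:
step_arm --pt "0 0 0 0 0 -0.05" --pt "0 0 0 0 0 -0.05" --pt "0 0 0 0 0 -0.05" --pt "0 0 0 0 0 -0.05" --pt "0 0 0 0 0 -0.05" --pt "0 0 0 0 0 -0.05" --pt "0 0 0 0 0 -0.05" --pt "0 0 0 0 0 -0.05" --pt "0 0 0 0 0 -0.05" --pt "0 0 0 0 0 -0.05" --pt "0 0 0 0 0 0" --pt "0 0 0 0 0 0"

```text
time: 6.35
ee_pos: [0.5516, 0.2352, 0.1547]
tcp_rot: [-0.636, 0.772, 0.0, -0.001]
wrist_force: [4.2, -1.1, -9.8]
width: 0.013
gripper_force: 58.9
```

```bash
python3 - <<'E'
from h import *
s=read_state(); y=R.from_quat(s['tcp_rot']).as_matrix()[:,1]; print(s['ee_pos'],s['wrist_force'],s['ft_torque'],np.degrees(np.arctan2(y[1],y[0]))%360-85.3)
E
```

```text
[0.55159125 0.23523186 0.15473052] [ 4.16718372 -1.08175868 -9.7809644 ] [-0.43184458 -1.13180941  0.00378988] 83.7184741364152
```

Request:
step_arm --pt "0 0 0 0 0 -0.012" --pt "0 0 0 0 0 -0.012" --pt "0 0 0 0 0 -0.006" --pt "0 0 0 0 0 0" --pt "0 0 0 0 0 0"

```text
time: 6.85
ee_pos: [0.5515, 0.2352, 0.1561]
tcp_rot: [-0.661, 0.751, 0.0, -0.0]
wrist_force: [3.3, -2.5, -9.0]
width: 0.0128
gripper_force: 59.0
```

```bash
python3 - <<'E'
from h import *
s=read_state(); y=R.from_quat(s['tcp_rot']).as_matrix()[:,1]; print(s['ee_pos'],s['wrist_force'],s['ft_torque'],np.degrees(np.arctan2(y[1],y[0]))%360-85.3)
E
```

```text
[0.55152991 0.23519299 0.1561415 ] [ 3.29313767 -2.46330422 -9.0243321 ] [-0.67989308 -0.85788178 -0.36568012] 87.41014632149857
```

The torque about z rose to -0.37 N m at about 87°, so the screw is at its stop. I'll let go and back off upward.

Request:
step_arm --pt "0 0 0 0 0 0" --pt "0 0 0 0 0 0" --pt "0 0 0 0 0 0" --pt "0 0 0 0 0 0" --pt "0 0 0 0 0 0" --pt "0 0 0 0 0 0" --gripper 45

```text
time: 7.45
ee_pos: [0.5519, 0.2356, 0.1566]
tcp_rot: [-0.661, 0.75, -0.0, 0.0]
wrist_force: [0.4, 0.7, -0.2]
width: 0.0447
gripper_force: 0.0
```

Request:
step_arm --pt "0 0 -0.04 0 0 0" --pt "0 0 -0.04 0 0 0" --pt "0 0 -0.06 0 0 0" --pt "0 0 -0.08 0 0 0" --pt "0 0 0 0 0 0" --pt "0 0 0 0 0 0" --pt "0 0 0 0 0 0"

```text
time: 8.15
ee_pos: [0.5513, 0.2352, 0.2433]
tcp_rot: [-0.661, 0.75, 0.0, -0.001]
wrist_force: [0.2, 0.1, 0.5]
width: 0.0452
gripper_force: 0.0
```

```bash
python3 - <<'E'
from h import *
im,d,K,M=grab('wrist'); b,*_=grab('scene')
hsv=cv2.cvtColor(im,cv2.COLOR_BGR2HSV)
m=cv2.inRange(hsv,(4,140,90),(22,255,255))
k,l,st,ce=cv2.connectedComponentsWithStats(m)
for i in range(1,k):
    if st[i,4]<100: continue
    P=pts(np.argwhere(l==i)[:,::-1],d,K,M); Q=P[P[:,2]>.092]
    print(st[i],len(Q))
    if len(Q)>20: print(cv2.minAreaRect((Q[:,:2]*1000).astype(np.float32)),np.median(Q[:,2]))
cv2.imwrite('pics/e.png',np.hstack([cv2.resize(im,(400,300)),cv2.resize(b[140:300,120:450],(400,300))]))
E
```

```text
[ 241  169   20   62 1125] 1026
((552.1839599609375, 234.24679565429688), (38.88705062866211, 13.440690040588379), 81.68604278564453) 0.10470198123432009
[444 325  68  42 431] 0
[  0 349  30  25 373] 0
[114 351  32  33 640] 0
```

View pics/e.png

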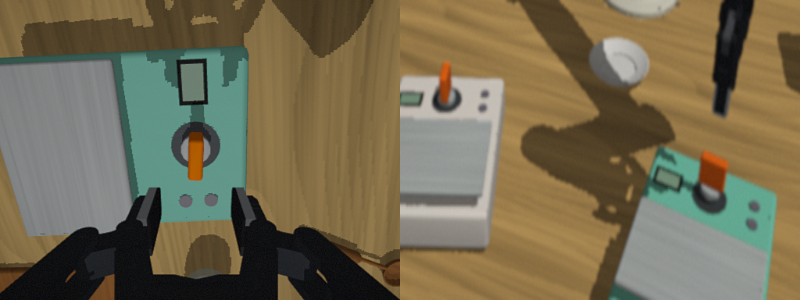

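The mint wing at (195, 155) in the left half is now across the scale. It has turned 86.4°, its top is at 0.1047 (up about 8 mm), and it is free of the fingers. The white screw at (445, 85) in the right half is unchanged.

```bash
python3 -c "
from station import *
print(job_done())"
```

```text
the job is handed in; nothing more can be done
None
```

The mint scale's screw is unlocked: it was pulled up, turned anticlockwise to its stop (about 86°) and let go, and it now rests about 8 mm up on its thread. The white scale's screw was not touched, and the job has been handed in.

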